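# Put the pressing plate on the glued pile

### The arm

A 6-joint arm with a two-finger parallel gripper is mounted at the origin on the work surface. World frame = base frame: x ahead of the robot, y to its left, z up, the work surface at z = 0. Lengths are in mm, angles in rad, forces in N, time in s.
With the tool pointing down it reaches from about 350 to 925 mm from the base axis. Payload 6.4 kg.
Tool frame: the origin (TCP) lies at the very end of the fingers, on their centre line; the grasp point (between the pads) lies 19 mm behind it; y points along the fingers, z is the direction in which the jaws open and shut, and the axes are right-handed (so a half turn about y gives the same grasp; the last joint's range is limited). The gripper opens to 94 mm and grips with 3 to 60 N. Pads are 16 mm wide; open, the fingers measure 119 mm over their backs; the gripper's body (75 mm by 177 mm) begins 78 mm behind the grasp point.
Start: joints at [1.155, 0.245, 1.558, -0, 1.339, -0.174], TCP at [155.639, 631.102, 205.455] pointing down, gripper open.
Joint ranges: [-3.13, 3.13], [-1.02, 2.26], [0.13, 2.54], [-0.95, 4.09], [0.21, 2.88], [-2.74, 2.74]. Speed limits (rad/s): [2.57, 2.57, 3.14, 3.14, 3.14, 3.14].

### API

Orientations are given as a rotation vector (axis times angle).
In Python, from workcell import manip, cams gives the robot as it stands. The module is installed in compiled form; this text tells all that it offers.
- The arm moves only by the shell command python3 -m crank 'ROWS'. ROWS is JSON, one flat list of numbers, 5 for each row, row after row: the shift along the world's x, y, z each as a share of 8 cm, from -1 to 1, then the turn about the world's z as a share of pi rad, from -1 to 1, then the opening, from 0 (shut) to 1 (fully open). In form: [dx, dy, dz, turn, gripper, dx, dy, dz, turn, gripper, ...]. A call has 1 to 5 rows; each row shifts and turns the pose as measured when the row begins; what a row does not reach is not made up. A row lasts 1/12 s, in which the tool goes at most 41.7 mm and 7.16 degrees, less where a joint would pass 70% of its speed; a pose out of reach is approached as far as the arm can. A call with a number of a shift or a turn outside -1 to 1 is refused whole. A call with a gripper value outside its range is refused whole. The fingers move at their own pace and stop on an object; the grip force is fixed at half the most. Time passes only in rows, so rows that do not move let the fingers close. It gives the time, the measured TCP pose, the force and the opening at its end, in the units of the state.
- manip.observe(): the state, without advancing time (a new reading comes with each control period).
- cams.grab_frame(name): name is "scene" or "top" or "wrist"; returns a dict with "img" (384x512x3 uint8, blue, green, red), "K" (3x3 intrinsics, pixels), "D" ([k1, k2, p1, p2, k3] as OpenCV has them; the pictures are not rectified), "T" (4x4, takes a point from camera to world coordinates). Camera axes: x right, y up, looking along -z (the intrinsics and any distortion apply to the point x, -y, -z); pixel columns grow to the right and rows downward; lengths in mm; the calibration is good to about 2 mm. A picture is of the moment at which its call begins. There is no depth.
- manip.job_done(): hands the job in, once; it reports no verdict.
The state is a dict: "clock": time; "q": joint angles; "qvel": joint speeds; "effort": joint torques, N m; "position": TCP position; "tcp_rot": TCP orientation; "contact_force": force on the tool from outside, world axes, zero at the start; "moment": the same for the moment, N m; "opening": finger opening in mm.
Only numpy, scipy, OpenCV 4.12 (cv2) and the standard library are available. Lean on these libraries where they do the work, as an engineer would, in place of code of your own. Each camera call takes 0.05 s, during which the arm holds its last target. There are 200 camera calls.

### The job

Take the pressing plate by its wooden grip off the sloping rest, without shifting anything else on the bench, and bring it level over the pile of boards in the grey tray, centred and square with it (long side along long side). Lower it gently until you feel it bear on the pile, and only then let go, leaving it lying flat on top.

Things in the scene. Friction and masses are not known exactly. Their poses are not given: they have to be found in the camera images.
- plate_mid (a point): Pressing plate (sizes in mm), loose, 0.4 to 0.85 kg: aluminium, 105 (x) x 140 (y) x 12 thick, with a wooden grip rib standing on its middle, 14 thick (x) x 90 long (y), from 12 to 58 above the underside. Point: plate centre, 29 above the underside; z out of the plate along the rib. It starts on the sloping rest, leaning 0.62 rad from level, +x edge uphill, -x edge against the rest's lip.
- plate_grip (a point): Good point to grip the rib: on the plate's centre line, 40 mm above its underside, 18 below the rib's top. Axes as plate_mid; the fingers close along x.
- rest: Sloping rest (sizes in mm), fixed: dark base 190 (x) x 330 (y) x 12, two grey rails rising at 0.62 rad towards its +x, a lip along y at the foot that stands 12 above the slope. Origin: under the base, 5 beyond its middle in +x; z up. Two blue posts 258 tall, 14 wide, at y = -155 and +155 carry the lamp tube.
- lamp_mid (a point): Middle of the white lamp tube, fixed, 26 mm dia, 240 above the bench, running level along the rest's y from post to post. It hangs over the grip, so a gripper pointing straight down has no room: lean it with the slope and come in from the rest's -x side, along the plate's z. Axes as the rest's.
- tray: Grey open tray (mm), fixed, 150 (x) x 180 (y), rim 16 high; origin under its centre, on the bench, z up. In it, centred and square, lies the glued pile of wooden boards, 120 (x) x 152 (y), flat and firm on top (it does not shift). The pile's top is anywhere from 27 to 83 above the bench; this is not reported: see it or feel it.
- bin: Blue open parts bin with steel brackets, fixed, 140 x 150 x 70 mm tall, not part of the job; origin at the centre of its underside. It and the tray may stand in either of two neighbouring places.
- bottle: Bystander, loose: white glue bottle, 60 dia x 170 tall mm. Origin at the centre of its underside.
- jar: Bystander, loose: glass jar with steel lid, 72 dia x 90 tall mm. Origin at the centre of its underside.
- mug: Bystander, loose: white mug, 80 dia x 90 tall mm. Origin at the centre of its underside.
- wrench: Bystander, loose: steel wrench lying, 170 long mm. Origin on its handle-to-tip line, on the bench.
- tape: Bystander, loose: roll of tape lying flat, 100 dia x 30 tall mm. Origin at the centre of its underside.
- brush: Bystander, loose: brush lying, 180 long mm. Origin on its handle-to-tip line, on the bench.
Not all that is in view belongs to the job. Leave any turquoise look-alike of the part that bears plate_mid alone.

How it is judged (in metres and radians):
On the way, in this order (a step that is already met when the one before it is completed fails the run):
1. the plate is held in the fingers, clear of the rest (contact force between the fingers and plate above 2 N and contact force between plate and rest below 0.1 N and distance of plate_mid from where it was at the start of the episode above 0.03 m), for 0.2 s.
2. still held, the plate is lowered level, centred and square onto the pile until it bears on it (contact force between the fingers and plate above 2 N and contact force between plate and tray above 1 N and x of plate_mid in the frame of tray between -0.016 and 0.016 m and y of plate_mid in the frame of tray between -0.016 and 0.016 m and angle between the y axis of plate_mid and the y axis of tray, either way round below 0.2 rad and angle between plate_mid's own z axis and vertical below 0.06 rad), for 0.1 s.
At the end, for the whole second after the job is handed in: The plate lies still and released on the pile in the tray, its centre within 16 mm of the pile's centre along each of the tray's axes, its long side within 0.2 rad of the tray's long side (either way round), level within 0.06 rad (x of plate_mid in the frame of tray between -0.016 and 0.016 m and y of plate_mid in the frame of tray between -0.016 and 0.016 m and angle between the y axis of plate_mid and the y axis of tray, either way round below 0.2 rad and angle between plate_mid's own z axis and vertical below 0.06 rad and contact force between plate and tray above 2.5 N and contact force between the fingers and plate below 0.1 N and linear speed of plate below 0.02 m/s); the robot touches nothing.
It fails at once if the plate is banged or pressed on the pile with more than 120 N (contact force between plate and tray above 120 N).
It fails at once if a bystander is shifted by more than 30 mm (distance of any of bottle, jar, mug, wrench, tape, brush from where it was at the start of the episode above 0.03 m).
It also fails if it takes over 48 s, if anything falls off the work surface, if the arm or the gripper's body presses on something with over 40 N, if the wrist force passes 120 N, or if a joint passes its speed limit or range.

## Working session

There is one attempt and no reset: what is moved stays moved. The work goes in short steps, Python scripts to look and compute and a shell command to move; the robot and the scene stay as the last step left them, time stands still between calls to the robot, and variables do not carry over. Pictures are saved under pics/ and viewed, about 8 in all and at most 12, crops included, and the job is handed in when it is done.

```bash
ls; mkdir -p pics
python3 - <<'E'
from workcell import manip,cams
import cv2,numpy as np
s=manip.observe()
for k,v in s.items(): print(k,np.round(v,3))
for n in("scene","top"):
    f=cams.grab_frame(n); cv2.imwrite(f"pics/{n}0.png",f["img"]); np.savez(f"pics/{n}0.npz",**f)
    print(n,f["K"].round(1).tolist(),np.round(f["D"],4),f["T"].round(3).tolist())
E
```

```text
pics
clock 0.0
q [ 1.155  0.246  1.559 -0.     1.339 -0.174]
qvel [-0.001  0.001  0.     0.001 -0.     0.001]
effort [-1.0000e-03 -4.1582e+01 -3.1461e+01  6.8000e-02  3.3000e-02 -0.0000e+00]
position [155.417 630.554 204.384]
tcp_rot [-1.564  0.19  -0.189]
contact_force [ 0.236  0.177 -0.016]
moment [ 0.008  0.059 -0.034]
opening 93.822
scene [[351.3, 0.0, 260.2], [0.0, 351.3, 191.0], [0.0, 0.0, 1.0]] [-0.0105  0.      0.      0.      0.    ] [[-0.095, -0.569, 0.817, 1264.477], [0.995, -0.06, 0.073, 58.696], [0.007, 0.82, 0.572, 727.366], [0.0, 0.0, 0.0, 1.0]]
top [[432.8, 0.0, 257.7], [0.0, 432.8, 195.8], [0.0, 0.0, 1.0]] [-0.1334  0.      0.      0.      0.    ] [[-0.01, 0.98, -0.196, 232.672], [-1.0, -0.013, -0.014, -39.234], [-0.016, 0.196, 0.98, 1341.253], [0.0, 0.0, 0.0, 1.0]]
```

View pics/scene0.png

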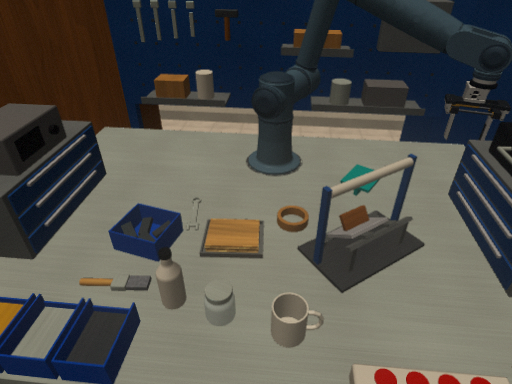

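View pics/top0.png

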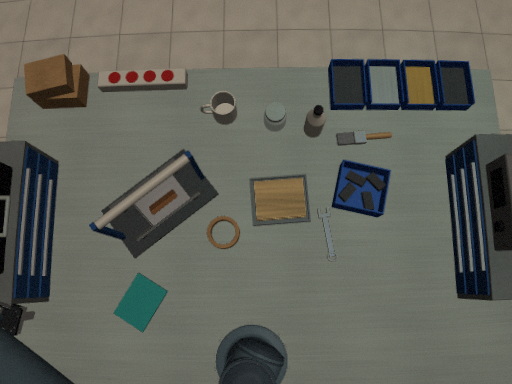

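```bash
cat > h.py <<'E'
import numpy as np,cv2
def load(n): return np.load(f"pics/{n}.npz")
def ray(f,uv):
    p=cv2.undistortPoints(np.array(uv,float).reshape(-1,1,2),f["K"],f["D"]).reshape(-1,2)
    d=np.c_[p[:,0],-p[:,1],-np.ones(len(p))]@f["T"][:3,:3].T
    return f["T"][:3,3],d
def onz(f,uv,z):
    o,d=ray(f,uv); return o+d*((z-o[2])/d[:,2])[:,None]
def proj(f,P):
    P=np.atleast_2d(P); c=(P-f["T"][:3,3])@f["T"][:3,:3]; c=c*[1,-1,-1]
    return cv2.projectPoints(c,np.zeros(3),np.zeros(3),f["K"],f["D"])[0].reshape(-1,2)
E
python3 - <<'E'
import cv2
a=cv2.imread("pics/top0.png")[140:260,85:320]
cv2.imwrite("pics/c1.png",cv2.resize(a,None,fx=3.4,fy=3.4,interpolation=cv2.INTER_CUBIC))
a=cv2.imread("pics/scene0.png")[150:285,190:430]
cv2.imwrite("pics/c2.png",cv2.resize(a,None,fx=3.3,fy=3.3,interpolation=cv2.INTER_CUBIC))
E
```

```text
(no output)
```

View pics/c1.png

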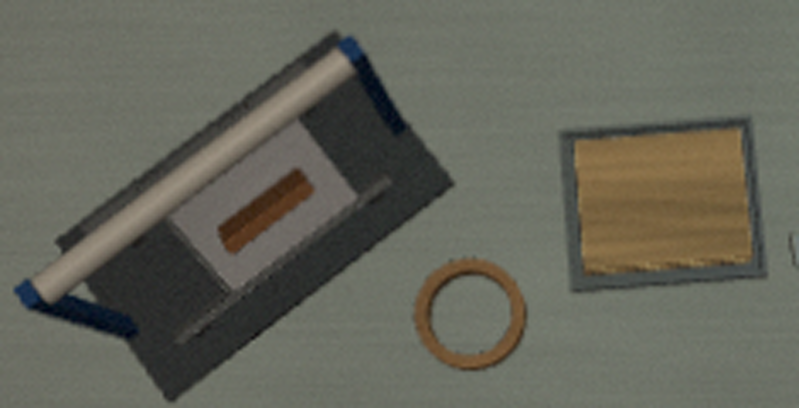

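View pics/c2.png

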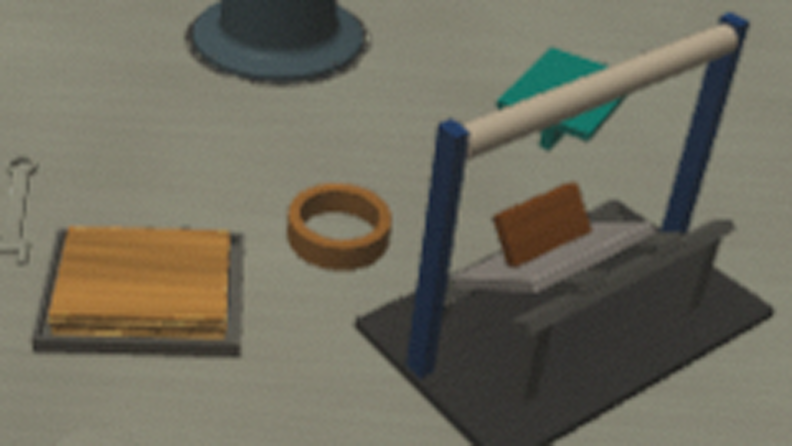

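```bash
cat > fit.py <<'E'
from h import *
from scipy.optimize import least_squares
T,S=load("top0"),load("scene0")
c1=lambda p:(np.array(p)+.5)/3.4+[85,140]-.5
c2=lambda p:(np.array(p)+.5)/3.3+[190,150]-.5
def w(p,L): # pose x,y,yaw, local pts
    c,s=np.cos(p[2]),np.sin(p[2]); L=np.array(L,float)
    return np.c_[p[0]+c*L[:,0]-s*L[:,1],p[1]+s*L[:,0]+c*L[:,1],L[:,2]]
print("base",onz(T,c1([(60,240),(170,400),(453,183),(338,32)]),12).round(0).tolist())
print("rim",onz(T,c1([(561,130),(748,118),(766,275),(573,291)]),16).round(0).tolist())
# rest: +x uphill = world +x,+y ; base x from -100..90 in rest frame
bl=[(90,165,12),(-100,165,12),(-100,-165,12),(90,-165,12)]
def rr(p): return np.r_[(proj(T,w(p,bl))-c1([(60,240),(170,400),(453,183),(338,32)])),
  (proj(T,w(p,[(p[3],155,258),(p[3],-155,258)]))-c1([(30,291),(350,47)])),
  (proj(S,w(p,[(p[3],-155,258),(p[3],155,258)]))-c2([(453,129),(735,20)])),
  (proj(S,w(p,[(-100,-165,12),(90,165,12)]))-c2([(358,323),(772,312)]))].ravel()
r=least_squares(rr,[500,220,.6,20],loss="soft_l1"); print("rest",r.x.round(3),rr(r.x).reshape(-1,2).round(1).tolist())
def tr(p): h=p[3]; return np.r_[
 proj(T,w(p,[(75,90,16),(75,-90,16),(-75,-90,16),(-75,90,16)]))-c1([(561,130),(748,118),(766,275),(573,291)]),
 proj(T,w(p,[(60,76,h),(60,-76,h),(-60,-76,h),(-60,76,h)]))-c1([(577,141),(743,129),(751,260),(583,272)]),
 proj(S,w(p,[(60,76,h),(60,-76,h),(-60,-76,h),(-60,76,h)]))-c2([(228,318),(50,317),(68,227),(228,231)])].ravel()
t=least_squares(tr,[500,0,0.05,40],loss="soft_l1"); print("tray",t.x.round(3),tr(t.x).reshape(-1,2).round(1).tolist())
E
python3 fit.py
```

```text
base [[459.0, 475.0, 12.0], [310.0, 363.0, 12.0], [508.0, 105.0, 12.0], [656.0, 216.0, 12.0]]
rim [[556.0, 4.0, 16.0], [565.0, -169.0, 16.0], [418.0, -181.0, 16.0], [406.0, -6.0, 16.0]]
rest [488.886 291.986   0.655 -21.57 ] [[-0.7, -0.3], [0.3, 0.2], [1.4, -0.6], [-0.1, -1.4], [-0.1, 0.2], [1.1, -0.3], [0.6, -0.6], [0.7, -0.8], [-1.0, -1.7], [1.7, -1.2]]
tray [ 4.86766e+02 -8.95830e+01  6.40000e-02  2.84860e+01] [[-0.3, 0.1], [1.6, -0.6], [1.0, 0.2], [-0.4, -0.0], [-0.3, 0.3], [-0.5, 0.2], [0.8, -0.4], [0.8, -0.2], [-0.3, 0.6], [0.3, -0.5], [0.9, -0.1], [1.1, -0.1]]
```

Run:
```python
import cv2,numpy as np
a=cv2.imread("pics/top0.png")[182:222,140:190]
b=cv2.imread("pics/scene0.png")[195:245,325:390]
A=cv2.resize(a,(400*5//5,320),interpolation=cv2.INTER_CUBIC)
B=cv2.resize(b,(390,300),interpolation=cv2.INTER_CUBIC)
c=np.zeros((320,800,3),np.uint8);c[:,:400]=A;c[:300,405:795]=B
cv2.imwrite("pics/c3.png",c)
```

```text
(no output)
```

View pics/c3.png

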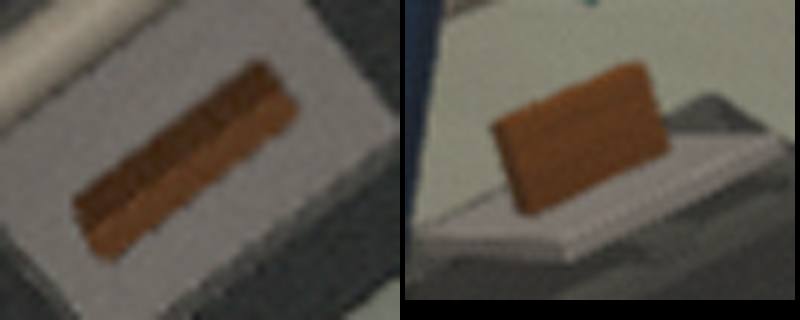

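```bash
cat >> fit.py <<'E'
ct=lambda p:(np.array(p)+.5)/8+[140,182]-.5
cs=lambda p:(np.array(p)-[405,0]+.5)/6+[325,195]-.5
a=.62; ca,sa=np.cos(a),np.sin(a)
def pl(p,L): # p: ux,uy,uz underside centre in rest frame
    L=np.array(L,float); q=np.c_[p[0]+ca*L[:,0]-sa*L[:,2],p[1]+L[:,1],p[2]+sa*L[:,0]+ca*L[:,2]]
    return w(r.x,q)
obs=[(T,ct,(7,45,12),(73,205)),(T,ct,(7,-45,12),(262,60)),(T,ct,(7,45,58),(92,235)),(T,ct,(7,-45,58),(280,90)),(T,ct,(-7,45,58),(108,262)),(T,ct,(-7,-45,58),(298,108)),
(S,cs,(7,-45,58),(503,128)),(S,cs,(7,45,58),(645,63)),(S,cs,(7,45,12),(668,152)),(S,cs,(7,-45,12),(525,213)),(S,cs,(52.5,-70,12),(570,246)),(S,cs,(52.5,70,12),(786,141))]
def pr(p): return np.concatenate([proj(f,pl(p,[l]))[0]-c(px) for f,c,l,px in obs])
u=least_squares(pr,[0,0,60],loss="soft_l1"); print("plate underside (rest)",u.x.round(1),pr(u.x).reshape(-1,2).round(1).tolist())
for h in(29,40,58): print(h,pl(u.x,[(0,0,h)]).round(1), "restframe",(u.x+[-sa*h,0,ca*h]).round(1))
E
python3 fit.py|tail -4
```

```text
plate underside (rest) [-16.6 -15.7  67.7] [[0.2, -0.7], [0.6, -0.8], [-0.3, 0.5], [1.0, -0.3], [0.6, 0.6], [1.6, 1.0], [1.2, -0.3], [0.9, 0.1], [1.5, 0.4], [2.3, 1.2], [-0.8, -0.5], [-0.2, -0.8]]
29 [[471.9 259.1  91.3]] restframe [-33.5 -15.7  91.3]
40 [[466.8 255.2 100.2]] restframe [-39.9 -15.7 100.2]
58 [[458.6 248.9 114.9]] restframe [-50.3 -15.7 114.9]
```

```bash
cat > st.py <<'E'
from workcell import manip
import numpy as np
from scipy.spatial.transform import Rotation as R
s=manip.observe(); M=R.from_rotvec(s["tcp_rot"]).as_matrix(); y=M[:,1]; z=M[:,2]
print("t%.2f"%s["clock"],"p",np.round(s["position"],1),"q",np.round(s["q"],3),"app",y.round(3),"jaw",z.round(3),
 "tilt%.3f az%.3f jawaz%.3f"%(np.arccos(-y[2]),np.arctan2(y[1],y[0]),np.arctan2(z[1],z[0])),"posaz%.3f"%np.arctan2(s["position"][1],s["position"][0]),"F",np.round(s["contact_force"],1),"op%.1f"%s["opening"])
E
python3 st.py
python3 -m crank '[0,0,0.5,0,1, 0,0,0.5,0,1, 0,0,0.5,0,1, 0,0,0.5,0,1, 0,0,0.5,0,1]'; python3 st.py
```

```text
t0.10 p [155.4 630.6 204.5] q [ 1.155  0.246  1.559 -0.     1.339 -0.174] app [-0.001 -0.002 -1.   ] jaw [ 0.239  0.971 -0.002] tilt0.002 az-1.962 jawaz1.329 posaz1.329 F [-0.1 -0.   0. ] op93.8
clock: 0.52
position: [151.8, 622.0, 393.6]
tcp_rot: [-1.596, 0.199, -0.183]
contact_force: [0.4, 0.4, -0.1]
opening: 94.2
t0.52 p [151.8 622.  393.6] q [ 1.155  0.162  1.318 -0.     1.696 -0.174] app [-0.014 -0.032 -0.999] jaw [ 0.239  0.97  -0.034] tilt0.035 az-1.983 jawaz1.329 posaz1.332 F [ 0.4  0.4 -0.1] op94.2
```

```bash
python3 -m crank '[0.4,-0.26,0.1,-0.02,1, 0.4,-0.26,0.1,-0.02,1, 0.4,-0.26,0.1,-0.02,1, 0.4,-0.26,0.1,-0.02,1, 0.4,-0.26,0.1,-0.02,1]' >/dev/null; python3 st.py
python3 -m crank '[0.4,-0.26,0,-0.02,1, 0.4,-0.26,0,-0.02,1, 0.4,-0.26,0,-0.02,1, 0.4,-0.26,0,-0.02,1, 0.4,-0.26,0,-0.02,1]' >/dev/null; python3 st.py
python3 -m crank '[0.4,0.3,0,0,1, 0.4,0.3,0,0,1, 0.4,0.3,0,0,1, 0.4,0.3,0,0,1, 0.4,0.3,0,0,1]' >/dev/null; python3 st.py
python3 -m crank '[0.4,0.3,0,0,1, 0.4,0.3,0,0,1, 0.4,0.3,0,0,1, 0.4,0.3,0,0,1, 0.4,0.3,0,0,1]' >/dev/null; python3 st.py
```

```text
t0.93 p [310.7 518.8 445.6] q [ 0.843  0.066  1.331  0.002  1.764 -0.172] app [-0.014 -0.013 -1.   ] jaw [ 0.527  0.85  -0.019] tilt0.019 az-2.402 jawaz1.016 posaz1.031 F [-0.1  0.8  0.2] op93.8
t1.35 p [477.3 408.5 447.1] q [ 0.526  0.122  1.268  0.003  1.768 -0.159] app [-0.016 -0.006 -1.   ] jaw [ 0.774  0.633 -0.016] tilt0.017 az-2.763 jawaz0.686 posaz0.708 F [-0.1  0.2  0.5] op94.0
t1.77 p [642.5 518.6 445.3] q [ 5.420e-01  6.850e-01  5.460e-01  1.000e-03  1.932e+00 -1.270e-01] app [-0.019 -0.011 -1.   ] jaw [ 0.784  0.62  -0.022] tilt0.022 az-2.646 jawaz0.669 posaz0.679 F [0.9 1.4 1.3] op94.0
t2.18 p [718.5 571.  379.9] q [ 0.545  1.026  0.129  0.011  1.971 -0.118] app [ 0.008  0.016 -1.   ] jaw [0.785 0.619 0.016] tilt0.018 az1.134 jawaz0.668 posaz0.672 F [-0.  -0.   0.8] op94.1
```

```bash
python3 -m crank '[0.4,0.32,0.3,0,1, 0.4,0.32,0.3,0,1, 0.4,0.32,0.3,0,1, 0.4,0.32,0.3,0,1, 0.4,0.32,0.3,0,1]' >/dev/null; python3 st.py
python3 -m crank '[0.4,0.32,0.6,0,1, 0.4,0.32,0.6,0,1, 0.4,0.32,0.6,0,1, 0.4,0.32,0.6,0,1, 0.4,0.32,0.6,0,1]' >/dev/null; python3 st.py
```

```text
t2.60 p [735.1 585.3 409. ] q [ 0.544  0.998  0.127  0.029  1.883 -0.112] app [ 0.1    0.092 -0.991] jaw [0.779 0.612 0.135] tilt0.136 az0.745 jawaz0.666 posaz0.672 F [ 0.1 -0.2 -0.4] op93.7
t3.02 p [728.6 581.6 500.4] q [ 0.539  0.902  0.126  0.045  1.848 -0.11 ] app [ 0.201  0.171 -0.964] jaw [0.758 0.596 0.264] tilt0.268 az0.705 jawaz0.666 posaz0.674 F [-0.3  0.1  0.7] op93.9
```

```bash
python3 -m crank '[0.4,0.32,0.6,0,1, 0.4,0.32,0.6,0,1, 0.4,0.32,0.6,0,1, 0.4,0.32,0.6,0,1, 0.4,0.32,0.6,0,1]' >/dev/null; python3 st.py
python3 -m crank '[0.4,0.32,0.6,0,1, 0.4,0.32,0.6,0,1, 0.4,0.32,0.6,0,1, 0.4,0.32,0.6,0,1, 0.4,0.32,0.6,0,1]' >/dev/null; python3 st.py
```

```text
t3.43 p [725.4 579.7 574.7] q [ 0.534  0.827  0.127  0.063  1.79  -0.107] app [ 0.301  0.25  -0.92 ] jaw [0.725 0.568 0.391] tilt0.401 az0.693 jawaz0.665 posaz0.674 F [ 0.5 -0.6  0.3] op93.9
t3.85 p [725.6 580.2 636.4] q [ 0.528  0.77   0.128  0.082  1.715 -0.104] app [ 0.393  0.323 -0.861] jaw [0.679 0.53  0.509] tilt0.534 az0.688 jawaz0.663 posaz0.675 F [ 0.2  0.6 -0.7] op94.0
```

```bash
python3 -m crank '[0.4,0.32,0.6,0,1, 0.4,0.32,0.6,0,1, 0.4,0.32,0.6,0,1]' >/dev/null; python3 st.py
python3 -m crank '[-0.4,-0.32,-0.1,0,1, -0.4,-0.32,-0.1,0,1, -0.4,-0.32,-0.1,0,1, -0.4,-0.32,-0.1,0,1, -0.4,-0.32,-0.1,0,1]' >/dev/null; python3 st.py
```

```text
t4.10 p [727.2 581.8 669.9] q [ 0.525  0.743  0.128  0.093  1.662 -0.103] app [ 0.446  0.366 -0.817] jaw [0.645 0.502 0.577] tilt0.615 az0.687 jawaz0.661 posaz0.675 F [ 0.1  0.6 -0.4] op94.0
t4.52 p [606.3 481.8 631.9] q [ 0.482  0.133  1.018  0.12   1.386 -0.168] app [ 0.446  0.366 -0.817] jaw [0.645 0.501 0.577] tilt0.615 az0.688 jawaz0.660 posaz0.671 F [ 0.7 -0.1  1. ] op93.8
```

```bash
python3 -m crank '[0.4,0.32,0.1,-0.01,1, 0.4,0.32,0.1,-0.006,1, 0.4,0.32,0.1,0,1, 0.4,0.32,0.3,0,1, 0.4,0.32,0.6,0,1]' >/dev/null; python3 st.py
python3 -m crank '[0.4,0.32,0.6,0,1, 0.4,0.32,0.6,0,1, 0.4,0.32,0.6,0,1]' >/dev/null; python3 st.py
```

```text
t4.93 p [701.6 566.3 664. ] q [ 0.535  0.639  0.285  0.061  1.658 -0.053] app [ 0.425  0.322 -0.846] jaw [0.696 0.48  0.533] tilt0.563 az0.648 jawaz0.604 posaz0.679 F [1.3 0.2 1.1] op93.8
t5.18 p [715.9 575.5 681. ] q [ 0.532  0.724  0.13   0.073  1.685 -0.047] app [ 0.45   0.348 -0.822] jaw [0.68  0.464 0.568] tilt0.605 az0.659 jawaz0.599 posaz0.677 F [-0.1  0.5  0.8] op94.1
```

```bash
python3 -m crank '[0.4,0.32,0.6,0.006,1, 0.4,0.32,0.6,0.006,1, 0.4,0.32,0.6,0,1, 0.4,0.32,0.6,0,1, 0.4,0.32,0.6,0,1]' >/dev/null; python3 st.py
python3 -m crank '[0.2,0.2,0.4,0,1,0,0,0,0,1]' >/dev/null; python3 st.py
```

```text
t5.60 p [718.9 578.6 741.2] q [ 0.519  0.682  0.126  0.12   1.583 -0.084] app [ 0.529  0.44  -0.726] jaw [0.585 0.431 0.687] tilt0.758 az0.694 jawaz0.635 posaz0.678 F [ 0.2 -0.2  0.3] op94.1
t5.77 p [714.6 579.  758.7] q [ 0.521  0.667  0.126  0.122  1.563 -0.081] app [ 0.548  0.455 -0.702] jaw [0.566 0.416 0.712] tilt0.793 az0.692 jawaz0.634 posaz0.681 F [ 0.1 -0.2  1.1] op93.4
```

```bash
for i in 1; do python3 -m crank '[-0.28,-0.33,-0.1,0,0.6, -0.28,-0.33,-0.2,0,0.6, -0.28,-0.33,-0.2,0,0.6, -0.28,-0.33,-0.2,0,0.6, -0.28,-0.33,-0.2,0,0.6]' >/dev/null; python3 st.py
python3 -m crank '[-0.28,-0.33,-0.2,0,0.6, -0.28,-0.33,-0.2,0,0.6, -0.28,-0.33,-0.2,0,0.6, -0.28,-0.33,-0.2,0,0.6, -0.28,-0.33,-0.2,0,0.6]' >/dev/null; python3 st.py
python3 -m crank '[-0.25,-0.3,-0.2,0,0.6, -0.25,-0.3,-0.2,0,0.6, -0.25,-0.3,-0.2,0,0.6, -0.2,-0.25,-0.2,0,0.6, 0,0,0,0,0.6]' >/dev/null; python3 st.py; done
python3 - <<'E'
from fit import *
print(pl(u.x,[(0,0,46)]))
E
```

```text
t6.18 p [627.2 472.7 697.8] q [ 0.436  0.088  1.008  0.193  1.265 -0.202] app [ 0.553  0.459 -0.695] jaw [0.558 0.415 0.719] tilt0.802 az0.693 jawaz0.639 posaz0.646 F [0.2 0.1 1.1] op64.0
t6.60 p [505.9 335.7 626.5] q [ 0.251 -0.399  1.577  0.338  1.21  -0.404] app [ 0.566  0.465 -0.68 ] jaw [0.542 0.411 0.732] tilt0.822 az0.688 jawaz0.649 posaz0.586 F [-0.5 -0.5  0.2] op56.6
t7.02 p [420.8 239.1 570.5] q [-0.016 -0.756  1.894  0.511  1.326 -0.632] app [ 0.582  0.466 -0.667] jaw [0.525 0.411 0.745] tilt0.841 az0.675 jawaz0.665 posaz0.517 F [ 0.7 -0.6  0.1] op56.2
base [[459.0, 475.0, 12.0], [310.0, 363.0, 12.0], [508.0, 105.0, 12.0], [656.0, 216.0, 12.0]]
rim [[556.0, 4.0, 16.0], [565.0, -169.0, 16.0], [418.0, -181.0, 16.0], [406.0, -6.0, 16.0]]
rest [488.886 291.986   0.655 -21.57 ] [[-0.7, -0.3], [0.3, 0.2], [1.4, -0.6], [-0.1, -1.4], [-0.1, 0.2], [1.1, -0.3], [0.6, -0.6], [0.7, -0.8], [-1.0, -1.7], [1.7, -1.2]]
tray [ 4.86766e+02 -8.95830e+01  6.40000e-02  2.84860e+01] [[-0.3, 0.1], [1.6, -0.6], [1.0, 0.2], [-0.4, -0.0], [-0.3, 0.3], [-0.5, 0.2], [0.8, -0.4], [0.8, -0.2], [-0.3, 0.6], [0.3, -0.5], [0.9, -0.1], [1.1, -0.1]]
plate underside (rest) [-16.6 -15.7  67.7] [[0.2, -0.7], [0.6, -0.8], [-0.3, 0.5], [1.0, -0.3], [0.6, 0.6], [1.6, 1.0], [1.2, -0.3], [0.9, 0.1], [1.5, 0.4], [2.3, 1.2], [-0.8, -0.5], [-0.2, -0.8]]
29 [[471.9 259.1  91.3]] restframe [-33.5 -15.7  91.3]
40 [[466.8 255.2 100.2]] restframe [-39.9 -15.7 100.2]
58 [[458.6 248.9 114.9]] restframe [-50.3 -15.7 114.9]
[[464.0815865  253.10640988 105.12742667]]
```

```bash
python3 -m crank '[-0.35,-0.25,0.2,0,0.6, -0.35,-0.25,0.2,0,0.6, -0.35,-0.25,0.2,0,0.6]' >/dev/null; python3 st.py
python3 -m crank '[-0.35,-0.25,0.2,0,0.6, -0.35,-0.25,0.2,0,0.6, -0.35,-0.25,0.2,0,0.6]' >/dev/null; python3 st.py
```

```text
t7.27 p [336.3 184.3 617. ] q [-0.374 -0.973  1.888  0.713  1.692 -0.763] app [ 0.575  0.472 -0.668] jaw [0.522 0.418 0.744] tilt0.839 az0.688 jawaz0.675 posaz0.501 F [-0.3 -2.4  1.6] op56.5
t7.52 p [298.  146.1 670.6] q [-0.829 -1.016  1.779  0.979  2.055 -0.888] app [ 0.566  0.47  -0.677] jaw [0.524 0.429 0.736] tilt0.827 az0.694 jawaz0.686 posaz0.456 F [ 0.2 -1.2 -0.1] op56.3
```

```bash
cat > kin.py <<'E'
import numpy as np
from scipy.optimize import least_squares
from scipy.spatial.transform import Rotation as R
Q=np.array([[1.155,.246,1.559,0,1.339,-.174],[.843,.066,1.331,.002,1.764,-.172],[.542,.685,.546,.001,1.932,-.127],[.544,.998,.127,.029,1.883,-.112],[.525,.743,.128,.093,1.662,-.103],[.482,.133,1.018,.12,1.386,-.168],[.251,-.399,1.577,.338,1.21,-.404],[-.016,-.756,1.894,.511,1.326,-.632],[-.829,-1.016,1.779,.979,2.055,-.888]])
P=np.array([[155.4,630.6,204.5],[310.7,518.8,445.6],[642.5,518.6,445.3],[735.1,585.3,409.],[727.2,581.8,669.9],[606.3,481.8,631.9],[505.9,335.7,626.5],[420.8,239.1,570.5],[298,146.1,670.6]])
A=np.array([[0,-.002,-1],[-.014,-.013,-1],[-.019,-.011,-1],[.1,.092,-.991],[.446,.366,-.817],[.446,.366,-.817],[.566,.465,-.68],[.582,.466,-.667],[.566,.47,-.677]])
J=np.array([[.239,.971,-.002],[.527,.85,-.019],[.784,.62,-.022],[.779,.612,.135],[.645,.502,.577],[.645,.501,.577],[.542,.411,.732],[.525,.411,.745],[.524,.429,.736]])
def fk(k,q,s4=1,s6=1):
    h,L2,L4,d6,off,ex,r0=k
    Rb=R.from_euler('z',q[0]); R2=Rb*R.from_euler('y',q[1]); R3=R2*R.from_euler('y',q[2])
    R5=R3*R.from_euler('z',s4*q[3])*R.from_euler('y',q[4]); R6=R5*R.from_euler('z',s6*q[5])
    p=np.array([0,0,h])+Rb.apply([r0,off,0])+R2.apply([0,0,L2])+R3.apply([ex,0,L4])+R5.apply([0,0,d6])
    return p,R6
def res(k,s4,s6,full=0):
    e=[]
    for q,p,a,j in zip(Q,P,A,J):
        pp,r=fk(k,q,s4,s6); e+=[pp-p,300*(r.apply([0,0,1])-a),0*300*(r.apply([-1,0,0])-j)]
    return np.concatenate(e)
if __name__=="__main__":
  for s4 in(1,-1):
    f=least_squares(lambda k:res(k,s4,1),[350,450,450,250,110,0,0]); print(s4,f.cost,f.x.round(1)); print(np.abs(f.fun.reshape(-1,9)).max(1).round(1))
    for s6 in(1,-1): print(s6,[(fk(f.x,q,s4,s6)[1].as_matrix()[:,0].round(2).tolist(),j.tolist()) for q,j in zip(Q[[0,4,8]],J[[0,4,8]])])
E
python3 kin.py
```

```text
1 0.9683853593258558 [ 2.731e+02  4.199e+02  5.690e+02  2.801e+02  1.127e+02  6.600e+01
 -2.000e-01]
[0.4 0.2 0.5 0.1 0.4 0.5 0.1 0.2 0.4]
1 [([-0.24, -0.97, 0.0], [0.239, 0.971, -0.002]), ([-0.65, -0.5, -0.58], [0.645, 0.502, 0.577]), ([-0.53, -0.43, -0.74], [0.524, 0.429, 0.736])]
-1 [([-0.56, -0.83, 0.0], [0.239, 0.971, -0.002]), ([-0.76, -0.33, -0.56], [0.645, 0.502, 0.577]), ([-0.52, 0.84, 0.15], [0.524, 0.429, 0.736])]
-1 207801.32056514738 [152.4 407.5 624.9  41.  175.5 170.4 -20.6]
[ 54.7  83.5  86.8  63.1  63.8  68.2 180.2 284.9 325.1]
1 [([-0.24, -0.97, 0.0], [0.239, 0.971, -0.002]), ([-0.66, -0.49, -0.56], [0.645, 0.502, 0.577]), ([-0.79, 0.59, 0.15], [0.524, 0.429, 0.736])]
-1 [([-0.56, -0.83, 0.0], [0.239, 0.971, -0.002]), ([-0.76, -0.31, -0.58], [0.645, 0.502, 0.577]), ([0.47, 0.49, -0.74], [0.524, 0.429, 0.736])]
```

```bash
cat > ik.py <<'E'
from kin import *
K=[273.1,419.9,569.,280.1,112.7,66.,-.2]
LO=np.array([-3.13,-1.02,.13,-.95,.21,-2.74]);HI=np.array([3.13,2.26,2.54,4.09,2.88,2.74])
def frame(t,az,jsign=1):
    a=np.array([np.sin(t)*np.cos(az),np.sin(t)*np.sin(az),-np.cos(t)]); j=np.array([np.cos(t)*np.cos(az),np.cos(t)*np.sin(az),np.sin(t)])*jsign
    x=-j; return R.from_matrix(np.c_[x,np.cross(a,x),a])
def ik(p,r,q0):
    def f(q):
        pp,rr=fk(K,q); return np.r_[(pp-p),300*(r*rr.inv()).as_rotvec()]
    s=least_squares(f,np.clip(q0,LO+1e-3,HI-1e-3),bounds=(LO,HI)); return s.x,s.fun
E
python3 - <<'E'
from ik import *
G=np.array([464.1,253.1,105.1]); q0=[.3,0,1.9,.3,.9,-.3]
for t in(.62,.7,.8,.9):
  r=frame(t,.655); a=r.as_matrix()[:,2]
  for b in(0,80,160,300):
    q,e=ik(G+a*(19-b),r,q0); print(t,b,(G+a*(19-b)).round(0),q.round(2),np.abs(e).max().round(1))
for z in (100,250,400):
  r=frame(0,.064+np.pi/1); q,e=ik(np.array([487,-90,z]),frame(0,.064),[0,.2,1.6,0,1.3,0]); print("place",q.round(2),np.abs(e).max().round(1))
for az in(0,.3,.6):
  for rr in(600,800):
    q,e=ik(np.array([rr,0,350]),frame(.7,np.pi+az),[0,.3,1.5,0,2,2.6]); print("inward",az,rr,q.round(2),np.abs(e).max().round(1))
E
```

```text
0.62 0 [473. 260.  90.] [ 0.14 -0.18  2.34  0.62  0.52 -0.99] 0.0
0.62 80 [436. 232. 155.] [ 0.06 -0.48  2.41  0.5   0.74 -0.89] 0.0
0.62 160 [399. 203. 220.] [-0.03 -0.77  2.45  0.45  1.01 -0.84] 0.0
0.62 300 [335. 154. 334.] [-0.24 -1.02  2.34  0.46  1.46 -0.87] 14.5
0.7 0 [474. 261.  91.] [ 0.11 -0.2   2.38  0.82  0.47 -1.19] 0.0
0.7 80 [433. 229. 152.] [ 0.02 -0.53  2.48  0.63  0.7  -1.02] 0.0
0.7 160 [392. 198. 213.] [-0.1  -0.87  2.53  0.55  1.01 -0.94] 0.0
0.7 300 [321. 143. 320.] [-0.33 -1.02  2.37  0.54  1.48 -0.97] 35.0
0.8 0 [475. 261.  92.] [ 0.08 -0.21  2.43  1.12  0.45 -1.5 ] 0.0
0.8 80 [429. 226. 148.] [-0.03 -0.57  2.54  0.8   0.68 -1.2 ] 2.8
0.8 160 [384. 191. 203.] [-0.14 -0.86  2.54  0.63  1.01 -1.03] 16.7
0.8 300 [304. 130. 301.] [-0.51 -1.02  2.43  0.68  1.55 -1.16] 57.3
0.9 0 [476. 262.  93.] [ 0.05 -0.2   2.47  1.44  0.46 -1.83] 0.0
0.9 80 [426. 224. 143.] [-0.05 -0.52  2.54  0.97  0.66 -1.37] 18.5
0.9 160 [377. 186. 193.] [-0.19 -0.82  2.54  0.73  1.01 -1.14] 35.6
0.9 300 [290. 119. 280.] [-0.76 -1.02  2.52  0.84  1.7  -1.42] 68.9
place [-0.41  0.01  2.03 -0.    1.11 -0.48] 0.0
place [-0.41 -0.16  1.9  -0.    1.41 -0.48] 0.0
place [-0.41 -0.22  1.68 -0.    1.68 -0.48] 0.0
inward 0 600 [-0.15  0.52  1.06 -0.2   2.26  2.74] 45.6
inward 0 800 [-0.11  1.13  0.13 -0.27  2.54  2.74] 37.2
inward 0.3 600 [-0.08  0.49  1.1  -0.3   2.19  2.67] 0.0
inward 0.3 800 [-0.06  1.13  0.13 -0.39  2.48  2.54] 18.1
inward 0.6 600 [-0.01  0.45  1.16 -0.44  2.09  2.42] 0.0
inward 0.6 800 [-0.01  1.13  0.13 -0.58  2.39  2.2 ] 4.3
```

```bash
python3 -m crank '[0.35,0.25,-0.3,0,0.55, 0.35,0.25,-0.3,0,0.55, 0.35,0.25,-0.3,0,0.55, 0.2,0.05,-0.4,0,0.55, 0,0,-0.4,0,0.55]' >/dev/null; python3 st.py
python3 -m crank '[0,0,-0.5,0,0.55, 0,0,-0.5,0,0.55, 0,0,-0.5,0,0.55, 0,0,-0.5,0,0.55, 0,0,-0.5,0,0.55]' >/dev/null; python3 st.py
```

```text
t7.93 p [402.1 147.  568.3] q [-0.326 -0.918  1.968  0.591  1.463 -0.73 ] app [ 0.655  0.364 -0.663] jaw [0.565 0.346 0.749] tilt0.847 az0.508 jawaz0.550 posaz0.350 F [-0.8  0.2 -0.7] op51.6
t8.35 p [419.6 153.  378.2] q [-0.273 -1.015  2.352  0.605  1.19  -0.87 ] app [ 0.661  0.363 -0.657] jaw [0.553 0.357 0.753] tilt0.854 az0.502 jawaz0.573 posaz0.350 F [-0.5 -0.7  0.1] op51.6
```

```bash
python3 -m crank '[-0.1,0.15,-0.45,0.01,0.55, -0.1,0.15,-0.45,0.01,0.55, -0.1,0.15,-0.45,0.01,0.55, -0.1,0.15,-0.4,0.01,0.55, -0.1,0.1,-0.2,0.01,0.55]' >/dev/null; python3 st.py
python3 -m crank '[-0.2,-0.1,-0.1,0,0.55,-0.2,-0.1,-0.1,0,0.55,-0.2,-0.1,-0.1,0,0.55]' >/dev/null; python3 st.py
```

```text
t8.77 p [411.4 221.2 243.1] q [-0.082 -0.886  2.536  0.688  0.921 -1.068] app [ 0.594  0.458 -0.661] jaw [0.483 0.454 0.749] tilt0.848 az0.657 jawaz0.754 posaz0.493 F [-1.   0.2 -0.2] op51.8
t9.02 p [400.4 213.1 246.4] q [-0.114 -0.926  2.534  0.659  1.005 -1.056] app [ 0.566  0.455 -0.687] jaw [0.5   0.473 0.726] tilt0.814 az0.677 jawaz0.757 posaz0.489 F [-0.3 -0.3  0.5] op51.6
```

```bash
python3 -m crank '[-0.35,-0.25,-0.2,-0.01,0.55,-0.35,-0.25,-0.2,-0.01,0.55,-0.35,-0.25,-0.2,0,0.55]' >/dev/null; python3 st.py
python3 -m crank '[-0.35,-0.25,-0.3,0,0.55,-0.35,-0.25,-0.3,0,0.55,-0.35,-0.25,-0.3,0,0.55]' >/dev/null; python3 st.py
```

```text
t9.27 p [388.9 173.7 255.6] q [-0.232 -1.017  2.532  0.605  1.157 -1.024] app [ 0.551  0.405 -0.73 ] jaw [0.561 0.467 0.683] tilt0.753 az0.634 jawaz0.694 posaz0.420 F [3.2 1.4 5. ] op51.6
t9.52 p [382.5 120.1 243.8] q [-0.445 -1.017  2.533  0.631  1.328 -1.2  ] app [ 0.501  0.396 -0.77 ] jaw [0.588 0.496 0.638] tilt0.693 az0.668 jawaz0.701 posaz0.304 F [ 0.6 -0.1 -0. ] op51.6
```

```bash
python3 -m crank '[0.06,0.25,-0.1,-0.004,0.55,0.08,0.25,-0.15,-0.004,0.55,0.08,0.25,-0.15,0,0.55,0.08,0.25,-0.15,0,0.55,0.08,0.2,-0.15,0,0.55]' >/dev/null; python3 -m crank '[0,0,0,0,0.55]'>/dev/null; python3 st.py
python3 - <<'E'
from workcell import cams,manip
from h import *
f=cams.grab_frame("wrist"); np.savez("pics/w1.npz",**f); cv2.imwrite("pics/w1.png",f["img"]); print(f["T"].round(3).tolist())
E
```

```text
t10.02 p [429.4 194.9 206.5] q [-0.05  -0.726  2.48   0.518  0.84  -0.907] app [ 0.556  0.342 -0.758] jaw [0.611 0.45  0.651] tilt0.711 az0.552 jawaz0.636 posaz0.426 F [ 0.6 -0.7 -0.2] op51.6
[[0.611, -0.424, -0.669, 292.441], [0.45, 0.881, -0.147, 186.981], [0.651, -0.212, 0.729, 339.226], [0.0, 0.0, 0.0, 1.0]]
```

View pics/w1.png

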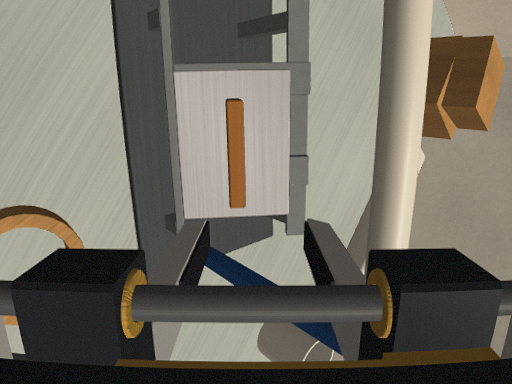

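```bash
cat > fit2.py <<'E'
import io,contextlib
with contextlib.redirect_stdout(io.StringIO()):
    from fit import *
W=load("w1")
def pl2(p,L):
    L=np.array(L,float); a=.62; ca,sa=np.cos(a),np.sin(a)
    q=np.c_[ca*L[:,0]-sa*L[:,2],L[:,1],sa*L[:,0]+ca*L[:,2]]
    c,s=np.cos(p[3]),np.sin(p[3]); return np.c_[p[0]+c*q[:,0]-s*q[:,1],p[1]+s*q[:,0]+c*q[:,1],p[2]+q[:,2]]
ow=[((52.5,70,12),(291,69)),((52.5,-70,12),(291,215)),((-7,45,58),(226,100)),((7,45,58),(243,99)),((7,-45,58),(246,207)),((-7,-45,58),(229,208)),((-52.5,70,12),(175,71)),((-52.5,-70,12),(184,218))]
u0=pl(u.x,[(0,0,0)])[0]
def rw(p,e=0):
    a=np.concatenate([proj(W,pl2(p,[l]))[0]-px for l,px in ow]); 
    if e: return a.reshape(-1,2)
    b=np.concatenate([proj(f,pl2(p,[l]))[0]-c(px) for f,c,l,px in obs])
    return np.r_[a,b]
P=least_squares(rw,[*u0,r.x[2]],loss="soft_l1").x
if __name__=="__main__":
    print("prior",u0.round(1),"fit",P.round(3)); print(rw(P,1).round(1).tolist()); print("all",rw(P)[16:].reshape(-1,2).round(1).tolist())
    for h in(40,46,58): print(h,pl2(P,[(0,0,h)]).round(1))
    def rl(p): # lamp x in rest frame, z=240: project silhouettes via axis line mid
        a=w(r.x,[(p[0],155,240),(p[0],-155,240)]); o=W["T"][:3,3]
        _,d=ray(W,[((384+433)/2,2),((369+413)/2,245)]); d/=np.linalg.norm(d,axis=1)[:,None]
        v=a[1]-a[0]; return [np.dot(np.cross(v,di),a[0]-o)/np.linalg.norm(np.cross(v,di)) for di in d]
    l=least_squares(rl,[-21]); print("lamp",l.x,l.fun)
E
python3 fit2.py
```

```text
prior [485.3 269.4  67.7] fit [485.791 268.466  68.634   0.649]
[[-0.4, 0.5], [-2.5, -1.0], [0.2, -0.5], [1.0, 0.2], [0.1, 0.2], [0.8, -0.1], [-1.0, -0.3], [0.2, 0.2]]
all [[0.4, -1.0], [0.9, -1.0], [-0.2, 0.2], [1.3, -0.4], [0.8, 0.4], [1.8, 0.9], [0.9, -0.6], [0.7, -0.0], [1.4, 0.3], [2.0, 1.0], [-1.2, -0.8], [-0.3, -0.9]]
40 [[467.3 254.4 101.2]]
46 [[464.5 252.3 106.1]]
58 [[458.9 248.1 115.8]]
lamp [-20.93071193] [ 1.08400964 -1.10562936]
```

```bash
python3 -m crank '[-0.12,0.08,-0.06,0,0.55,-0.12,0.08,-0.06,0,0.55,-0.12,0.07,-0.04,0,0.55,0.1,0.07,-0.16,0,0.55,0.1,0.07,-0.16,0,0.55]' >/dev/null; python3 -m crank '[0.1,0.06,-0.16,0,0.55,0.1,0.06,-0.16,0,0.55,0,0,0,0,0.55]'>/dev/null
cat > go.py <<'E'
import sys
from workcell import manip
from scipy.spatial.transform import Rotation as R
import numpy as np
s=manip.observe(); M=R.from_rotvec(s["tcp_rot"]).as_matrix(); a=M[:,1]; j=M[:,2]; o=M[:,0]
G=np.array([464.5,252.3,106.1]); d=G+19*a-s["position"]
print("delta",d.round(1),"along",round(d@a,1),"jaw",round(d@j,1),"lat",round(d@o,1),"lat vec/80",((d-d@a*a)/80).round(3),"app/80*10mm",(a/8).round(3))
E
python3 st.py; python3 go.py
```

```text
t10.73 p [445.8 227.8 170.7] q [ 0.075 -0.566  2.477  0.538  0.599 -0.886] app [ 0.594  0.335 -0.732] jaw [0.587 0.443 0.678] tilt0.750 az0.514 jawaz0.646 posaz0.472 F [-0.3 -1.3 -0.9] op52.2
delta [ 30.   30.9 -78.5] along 85.6 jaw -22.0 lat -14.4 lat vec/80 [-0.26   0.028 -0.198] app/80*10mm [ 0.074  0.042 -0.091]
```

```bash
python3 -m crank '[-0.13,0.01,-0.08,0,0.55,-0.15,0.02,-0.1,0,0.55,0,0,0,0,0.55]' >/dev/null;  python3 go.py; python3 st.py
```

```text
delta [ 48.9  30.9 -71.4] along 91.6 jaw -6.6 lat -4.0 lat vec/80 [-0.076  0.005 -0.06 ] app/80*10mm [ 0.075  0.042 -0.091]
t10.98 p [427.  227.7 163.7] q [ 0.083 -0.635  2.53   0.523  0.599 -0.862] app [ 0.601  0.333 -0.727] jaw [0.583 0.439 0.683] tilt0.757 az0.506 jawaz0.646 posaz0.490 F [ 0.  -0.1  0.2] op51.5
```

```bash
python3 -m crank '[0.06,0.07,-0.16,0,0.55,0.07,0.07,-0.16,0,0.55,0,0,0,0,0.55]' >/dev/null;  python3 go.py; python3 st.py
```

```text
delta [ 33.2  21.4 -55.1] along 66.9 jaw -9.9 lat -4.1 lat vec/80 [-0.099 -0.01  -0.089] app/80*10mm [ 0.077  0.041 -0.09 ]
t11.23 p [443.  237.2 147.5] q [ 0.114 -0.519  2.505  0.583  0.492 -0.917] app [ 0.614  0.332 -0.716] jaw [0.574 0.435 0.694] tilt0.772 az0.496 jawaz0.649 posaz0.492 F [-0.   0.6  0. ] op51.6
```

```bash
python3 -m crank '[0.06,0.07,-0.15,0,0.55,0.06,0.07,-0.15,0,0.55,0,0,0,0,0.55]' >/dev/null;  python3 go.py; python3 st.py
```

```text
delta [ 18.5  11.1 -38.8] along 42.7 jaw -11.9 lat -2.4 lat vec/80 [-0.101 -0.039 -0.107] app/80*10mm [ 0.078  0.042 -0.089]
t11.48 p [457.8 247.6 131.5] q [ 0.143 -0.406  2.474  0.665  0.4   -0.991] app [ 0.623  0.332 -0.708] jaw [0.567 0.432 0.701] tilt0.783 az0.490 jawaz0.651 posaz0.496 F [-0.2  0.9  0.1] op51.7
```

```bash
python3 -m crank '[-0.12,-0.01,-0.09,0,0.55,0.04,0.03,-0.1,0,0.55,0,0,0,0,0.55]' >/dev/null;  python3 go.py; python3 st.py
```

```text
delta [ 23.4  10.2 -28.6] along 38.2 jaw -2.6 lat 1.7 lat vec/80 [-0.007 -0.032 -0.021] app/80*10mm [ 0.078  0.042 -0.088]
t11.73 p [453.  248.4 121.3] q [ 0.148 -0.396  2.492  0.717  0.37  -1.044] app [ 0.628  0.333 -0.703] jaw [0.562 0.431 0.706] tilt0.791 az0.488 jawaz0.653 posaz0.502 F [-0.   0.3  0.6] op51.9
```

Centred; descend the remaining 38 mm with a slight −jaw bias, then close.

```bash
python3 -m crank '[0.07,0.03,-0.13,0,0.55,0.05,0.03,-0.13,0,0.55,0,0,0,0,0.55]' >/dev/null;  python3 go.py; python3 st.py
```

```text
delta [ 13.1   5.7 -11.9] along 18.5 jaw 1.3 lat 1.2 lat vec/80 [ 0.017 -0.006  0.012] app/80*10mm [ 0.079  0.042 -0.087]
t11.98 p [463.4 252.9 104.8] q [ 0.156 -0.306  2.472  0.864  0.312 -1.194] app [ 0.633  0.336 -0.698] jaw [0.557 0.429 0.711] tilt0.798 az0.488 jawaz0.656 posaz0.500 F [-0.7 -0.2 -0.4] op51.4
```

```bash
python3 -m crank '[0.09,0.04,-0.07,0,0.55,0.09,0.04,-0.06,0,0.55,0,0,0,0,0.55]' >/dev/null;  python3 go.py; python3 st.py;python3 - <<'E'
from workcell import cams,manip
from h import *
f=cams.grab_frame("wrist"); np.savez("pics/w2.npz",**f); cv2.imwrite("pics/w2.png",f["img"])
E
```

```text
delta [-1.9 -0.7 -5.5] along 2.4 jaw -5.2 lat -0.9 lat vec/80 [-0.042 -0.019 -0.048] app/80*10mm [ 0.079  0.042 -0.087]
t12.23 p [478.5 259.4  98.4] q [ 0.167 -0.231  2.434  0.968  0.28  -1.295] app [ 0.636  0.338 -0.694] jaw [0.553 0.428 0.715] tilt0.804 az0.489 jawaz0.658 posaz0.497 F [ 0.6 -0.5  0.2] op51.4
```

View pics/w2.png

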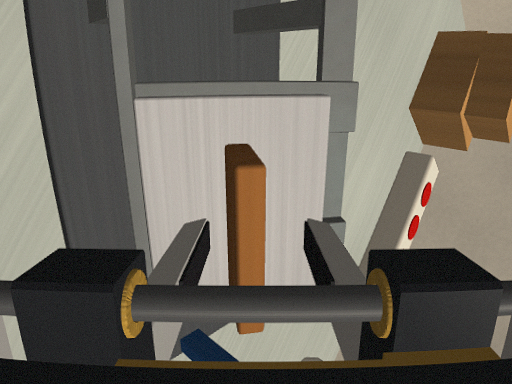

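```bash
python3 -m crank '[-0.05,-0.02,-0.04,0,0.4,0,0,0,0,0.2,0,0,0,0,0,0,0,0,0,0,0,0,0,0,0]' ; python3 st.py; python3 -m crank '[0,0,0,0,0,0,0,0,0,0]' >/dev/null; python3 go.py; python3 st.py
```

```text
clock: 12.7
position: [473.1, 257.4, 98.4]
tcp_rot: [-0.742, 0.308, -0.98]
contact_force: [-0.1, -0.6, -0.4]
opening: 21.9
t12.70 p [473.1 257.4  98.4] q [ 0.162 -0.251  2.451  0.983  0.283 -1.313] app [ 0.638  0.34  -0.691] jaw [0.549 0.427 0.718] tilt0.808 az0.489 jawaz0.661 posaz0.498 F [-0.1 -0.6 -0.4] op21.9
delta [ 4.2  1.6 -5. ] along 6.7 jaw -0.6 lat 0.5 lat vec/80 [-0.    -0.009 -0.005] app/80*10mm [ 0.08   0.042 -0.086]
t12.87 p [472.4 257.2  98. ] q [ 0.162 -0.252  2.453  0.981  0.283 -1.312] app [ 0.638  0.34  -0.691] jaw [0.55  0.428 0.718] tilt0.808 az0.489 jawaz0.662 posaz0.499 F [-2.8 -2.   5.5] op17.4
```

```bash
python3 -m crank '[0,0,0,0,0,0,0,0,0,0,0,0,0,0,0]' >/dev/null; python3 st.py; python3 -m crank '[-0.08,-0.05,0.12,0,0,-0.1,-0.05,0.14,0,0,-0.1,-0.05,0.14,0,0,-0.1,-0.05,0.14,0,0]' >/dev/null; python3 st.py
```

```text
t13.12 p [472.3 257.1  98. ] q [ 0.162 -0.252  2.453  0.98   0.284 -1.312] app [ 0.638  0.34  -0.691] jaw [0.549 0.428 0.717] tilt0.808 az0.489 jawaz0.662 posaz0.498 F [-3.6 -2.1  3.3] op17.0
t13.45 p [434.6 240.6 132.2] q [ 0.122 -0.51   2.537  0.648  0.448 -0.982] app [ 0.621  0.34  -0.707] jaw [0.564 0.433 0.703] tilt0.786 az0.501 jawaz0.655 posaz0.506 F [ 0.8 -0.3 -4.9] op13.9
```

```bash
python3 -m crank '[-0.2,-0.12,0.2,0,0,-0.2,-0.12,0.2,0,0,-0.2,-0.12,0.2,0,0,-0.2,-0.12,0.25,0,0,-0.2,-0.12,0.25,0,0]' >/dev/null; python3 st.py; python3 -m crank '[-0.2,-0.12,0.2,0,0,-0.2,-0.12,0.2,0,0,-0.2,-0.12,0.2,-0.01,0,-0.2,-0.12,0.2,-0.02,0,-0.2,-0.12,0.2,-0.02,0]' >/dev/null; python3 st.py
```

```text
t13.87 p [384.6 212.4 231.9] q [ 0.038 -0.947  2.538  0.393  0.919 -0.713] app [ 0.58   0.326 -0.746] jaw [0.598 0.451 0.662] tilt0.728 az0.513 jawaz0.646 posaz0.505 F [ 1.5 -0.  -4.1] op13.8
t14.28 p [368.3 200.1 241.7] q [ 0.13  -1.015  2.538  0.171  0.936 -0.366] app [ 0.607  0.217 -0.765] jaw [0.683 0.35  0.641] tilt0.700 az0.343 jawaz0.474 posaz0.498 F [-1.2  1.  -5.2] op13.7
```

```bash
python3 -m crank '[-0.35,-0.17,-0.2,-0.015,0,-0.35,-0.17,-0.2,-0.015,0,-0.35,-0.17,-0.2,-0.015,0,-0.35,-0.17,-0.2,0,0,-0.35,-0.17,-0.2,0,0]' >/dev/null; python3 st.py; python3 -m crank '[-0.35,-0.1,-0.2,0,0,-0.35,-0.1,-0.2,0,0,-0.35,-0.1,-0.2,0,0,-0.35,-0.1,-0.2,0,0,-0.35,-0.1,-0.2,0,0]' >/dev/null; python3 st.py
```

```text
t14.70 p [301.  212.9 225.2] q [ 0.456 -1.015  2.538 -0.223  1.055  0.236] app [ 0.563  0.062 -0.824] jaw [0.79  0.251 0.559] tilt0.603 az0.110 jawaz0.308 posaz0.616 F [ 0.4 -0.4 -4.7] op13.5
t15.12 p [181.2 241.8 215.7] q [ 0.933 -1.015  2.538 -0.437  1.296  0.728] app [ 0.514  0.008 -0.858] jaw [0.83  0.25  0.499] tilt0.539 az0.016 jawaz0.293 posaz0.928 F [-1.   0.  -5.7] op14.2
```

```bash
python3 -m crank '[0.4,-0.3,0.05,0,0,0.4,-0.3,0.05,0,0,0.4,-0.3,0.05,0,0,0.4,-0.3,0.05,0,0,0.4,-0.3,0.05,0,0]' >/dev/null; python3 st.py; python3 -m crank '[0,0,0,0,0]' >/dev/null; python3 st.py
```

```text
t15.53 p [318.2 187.6 217.5] q [ 0.27  -0.994  2.522 -0.067  1.101 -0.117] app [ 0.489  0.074 -0.869] jaw [0.795 0.372 0.479] tilt0.518 az0.150 jawaz0.438 posaz0.533 F [-0.2  0.8 -4.4] op13.6
t15.62 p [323.  180.4 217.1] q [ 0.247 -0.992  2.522 -0.067  1.098 -0.123] app [ 0.491  0.063 -0.869] jaw [0.801 0.359 0.479] tilt0.518 az0.127 jawaz0.421 posaz0.509 F [ 0.2  1.7 -4.2] op13.8
```

```bash
cat >> st.py <<'E'
a=M[:,1];o=M[:,0];yp=-.993*o-.114*a;zp=-.993*a+.114*o
print("   PLATE xtilt%.3f ytilt%.3f yaw%.3f"%(np.arcsin(z[2]),np.arcsin(yp[2]),np.arctan2(-yp[0],yp[1])),"centre",(s["position"]-19*a-17*zp).round(1),"push",(-s["position"][:2]/np.hypot(*s["position"][:2])).round(2))
E
python3 -m crank '[-0.2,-0.11,-0.15,-0.02,0,-0.3,-0.17,-0.2,-0.02,0,-0.3,-0.17,-0.2,-0.01,0]' >/dev/null; python3 st.py;python3 -m crank '[-0.3,-0.17,-0.2,0,0,-0.3,-0.17,-0.2,0,0]' >/dev/null; python3 st.py
```

```text
t15.87 p [289.  167.9 207.7] q [ 0.366 -1.015  2.538 -0.23   1.193  0.215] app [ 0.46  -0.05  -0.886] jaw [0.874 0.2   0.442] tilt0.481 az-0.109 jawaz0.225 posaz0.526 F [-0.4 -0.1 -5. ] op14.1
   PLATE xtilt0.458 ytilt-0.034 yaw0.209 centre [287.7 169.9 209.4] push [-0.86 -0.5 ]
t16.03 p [264.8 173.7 204.1] q [ 0.451 -1.015  2.538 -0.273  1.254  0.31 ] app [ 0.431 -0.076 -0.899] jaw [0.891 0.194 0.411] tilt0.453 az-0.174 jawaz0.214 posaz0.581 F [ 0.  -0.7 -5.5] op14.0
   PLATE xtilt0.423 ytilt-0.047 yaw0.193 centre [263.6 175.8 205.7] push [-0.84 -0.55]
```

```bash
python3 -m crank '[-0.25,-0.25,-0.2,0.02,0,-0.25,-0.25,-0.2,0.02,0,-0.25,-0.25,-0.2,0.01,0]' >/dev/null; python3 st.py;python3 -m crank '[-0.25,-0.25,-0.2,0,0,-0.25,-0.25,-0.2,0,0]' >/dev/null; python3 st.py
```

```text
t16.28 p [249.6 182.7 198.5] q [ 0.47  -1.015  2.538 -0.235  1.288  0.164] app [ 0.39  -0.053 -0.919] jaw [0.873 0.338 0.351] tilt0.404 az-0.136 jawaz0.369 posaz0.632 F [-0.2 -0.1 -4.9] op13.5
   PLATE xtilt0.358 ytilt-0.072 yaw0.342 centre [248.2 184.6 200.1] push [-0.81 -0.59]
t16.45 p [232.9 180.3 195.8] q [ 0.512 -1.015  2.538 -0.258  1.339  0.21 ] app [ 0.361 -0.082 -0.929] jaw [0.888 0.334 0.315] tilt0.379 az-0.225 jawaz0.360 posaz0.659 F [ 0.4  0.1 -5.4] op13.8
   PLATE xtilt0.321 ytilt-0.087 yaw0.331 centre [231.6 182.3 197.4] push [-0.79 -0.61]
```

```bash
python3 -m crank '[0.3,0.1,0.05,0.03,0,0.2,0.1,0.05,0.035,0,0,0,0,0.035,0,0,0,0,0.035,0,0,0,0,0,0]' >/dev/null; python3 st.py;python3 -m crank '[-0.25,-0.2,-0.15,0,0,-0.25,-0.2,-0.15,0,0,-0.25,-0.2,-0.15,0,0]' >/dev/null; python3 st.py
```

```text
t16.87 p [268.5 198.  197.4] q [ 0.329 -0.996  2.525 -0.045  1.249 -0.436] app [ 0.349  0.074 -0.934] jaw [0.663 0.685 0.302] tilt0.365 az0.209 jawaz0.802 posaz0.635 F [ 0.4 -1.1 -4.6] op13.9
   PLATE xtilt0.307 ytilt-0.082 yaw0.776 centre [266.4 199.2 199. ] push [-0.8  -0.59]
t17.12 p [246.1 192.4 190.2] q [ 0.374 -1.016  2.538 -0.086  1.311 -0.369] app [ 0.312  0.033 -0.949] jaw [0.69  0.679 0.251] tilt0.319 az0.106 jawaz0.777 posaz0.664 F [ 0.1  0.4 -4.9] op14.0
   PLATE xtilt0.253 ytilt-0.080 yaw0.757 centre [244.2 193.8 191.9] push [-0.79 -0.62]
```

```bash
python3 -m crank '[-0.25,-0.2,-0.12,0,0,-0.25,-0.2,-0.12,0,0,-0.25,-0.2,-0.12,0,0,-0.25,-0.2,-0.12,0,0]' >/dev/null; python3 st.py;python3 -m crank '[-0.25,-0.22,-0.1,0,0,-0.25,-0.22,-0.1,0,0,-0.25,-0.22,-0.1,0,0]' >/dev/null; python3 st.py
```

```text
t17.45 p [210.7 193.5 186.1] q [ 0.49  -1.016  2.538 -0.149  1.394 -0.236] app [ 0.265 -0.024 -0.964] jaw [0.717 0.673 0.18 ] tilt0.270 az-0.091 jawaz0.754 posaz0.743 F [-0.5  1.3 -4.8] op13.7
   PLATE xtilt0.181 ytilt-0.085 yaw0.738 centre [208.9 195.  187.8] push [-0.74 -0.68]
t17.70 p [178.6 195.1 184.7] q [ 0.605 -1.016  2.538 -0.194  1.463 -0.113] app [ 0.236 -0.07  -0.969] jaw [0.734 0.667 0.131] tilt0.249 az-0.288 jawaz0.737 posaz0.829 F [-0.3 -0.1 -4.5] op13.8
   PLATE xtilt0.131 ytilt-0.097 yaw0.725 centre [176.9 196.7 186.3] push [-0.68 -0.74]
```

```bash
python3 -m crank '[0.4,-0.05,0.1,0.038,0,0.3,-0.05,0.05,0.038,0,0.2,0,0,0.038,0,0,0,0,0.038,0,0,0,0,0.02,0]' >/dev/null; python3 st.py;python3 -m crank '[-0.25,-0.23,-0.1,0,0,-0.25,-0.23,-0.1,0,0,-0.25,-0.23,-0.1,0,0,-0.25,-0.23,-0.1,0,0]' >/dev/null; python3 st.py
```

```text
t18.12 p [235.3 194.4 192.2] q [ 0.339 -0.992  2.515 -0.028  1.378 -0.913] app [ 0.234  0.054 -0.971] jaw [0.296 0.947 0.124] tilt0.243 az0.226 jawaz1.268 posaz0.691 F [ 0.4  0.6 -5.7] op13.8
   PLATE xtilt0.124 ytilt-0.094 yaw1.256 centre [233.  194.9 193.8] push [-0.77 -0.64]
t18.45 p [209.8 183.9 181.1] q [ 0.381 -1.016  2.538 -0.072  1.445 -0.856] app [ 0.188 -0.002 -0.982] jaw [0.319 0.946 0.059] tilt0.189 az-0.009 jawaz1.246 posaz0.720 F [-0.2 -0.4 -4.9] op13.8
   PLATE xtilt0.059 ytilt-0.065 yaw1.242 centre [207.6 184.5 182.9] push [-0.75 -0.66]
```

```bash
python3 -m crank '[-0.25,-0.24,-0.1,0,0,-0.25,-0.24,-0.1,0,0,-0.25,-0.24,-0.08,0,0,-0.25,-0.24,-0.08,0,0]' >/dev/null; python3 st.py
```

```text
t18.78 p [181.9 178.5 179.6] q [ 0.455 -1.016  2.538 -0.115  1.522 -0.78 ] app [ 0.138 -0.06  -0.989] jaw [ 0.33   0.944 -0.012] tilt0.151 az-0.412 jawaz1.234 posaz0.776 F [ 0.4 -0.7 -4.9] op13.8
   PLATE xtilt-0.012 ytilt-0.037 yaw1.235 centre [179.8 179.3 181.4] push [-0.71 -0.7 ]
```

```bash
python3 -m crank '[0.3,0,0.1,-0.027,0,0.3,-0.1,0.1,-0.027,0,0.3,-0.2,0.1,-0.027,0,0.3,-0.25,0,-0.027,0,0.3,-0.25,0,-0.027,0]' >/dev/null; python3 st.py; python3 -m crank '[0.3,-0.25,0,-0.027,0,0.3,-0.3,0,-0.027,0,0.3,-0.3,0,-0.027,0,0.25,-0.3,0,-0.027,0,0.25,-0.3,0,-0.027,0]' >/dev/null; python3 st.py
```

```text
t19.20 p [300.8 116.4 204.5] q [ 0.124 -0.71   2.359 -0.124  1.405 -0.669] app [ 0.102 -0.111 -0.989] jaw [ 0.691  0.722 -0.009] tilt0.151 az-0.826 jawaz0.807 posaz0.369 F [-0.5  0.3 -5.7] op14.1
   PLATE xtilt-0.009 ytilt-0.037 yaw0.808 centre [299.2 118.  206.3] push [-0.93 -0.36]
t19.62 p [417.3  -4.2 204.4] q [-0.191 -0.369  2.15  -0.139  1.292 -0.518] app [ 0.043 -0.144 -0.989] jaw [ 0.936  0.352 -0.011] tilt0.151 az-1.282 jawaz0.360 posaz-0.010 F [ 0.9  1.4 -4.9] op14.1
   PLATE xtilt-0.011 ytilt-0.036 yaw0.360 centre [416.5  -2.1 206.2] push [-1.    0.01]
```

Tilt holds. Continue to over the tray.

```bash
python3 -m crank '[0.25,-0.3,0,-0.027,0,0.25,-0.3,0,-0.027,0,0.2,-0.28,-0.05,-0.027,0,0.15,-0.15,-0.05,-0.013,0,0,0,0,0,0]' >/dev/null; python3 st.py
python3 - <<'E'
from workcell import cams
from h import *
o=[]
for n,(x,y,W_,H_) in {"scene":(170,140,160,150),"top":(220,150,120,112)}.items():
    f=cams.grab_frame(n); np.savez(f"pics/{n}1.npz",**f); o.append(cv2.resize(f["img"][y:y+H_,x:x+W_],(400*W_//W_,400*H_//W_),interpolation=cv2.INTER_CUBIC))
h=max(a.shape[0] for a in o); c=np.zeros((h,800,3),np.uint8)
for i,a in enumerate(o): c[:a.shape[0],400*i:400*i+400]=a
cv2.imwrite("pics/p1.png",c)
E
```

```text
t20.03 p [491.4 -93.6 194.9] q [-0.332 -0.11   1.957 -0.154  1.255 -0.328] app [-0.007 -0.152 -0.988] jaw [ 0.999  0.04  -0.014] tilt0.153 az-1.620 jawaz0.040 posaz-0.188 F [-1.4 -0.3 -3.9] op13.7
   PLATE xtilt-0.014 ytilt-0.038 yaw0.040 centre [491.3 -91.4 196.7] push [-0.98  0.19]
```

View pics/p1.png

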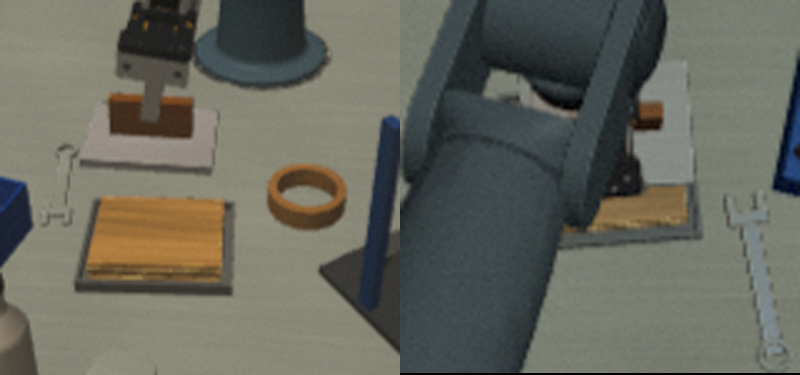

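```bash
cat > fit3.py <<'E'
from h import *
from scipy.optimize import least_squares
from scipy.spatial.transform import Rotation as R
import sys
S=load("scene1"); c=lambda p:(np.array(p)+.5)/2.5+[170,140]-.5
ob=[((7,-45,58),(110,95)),((7,45,58),(194,98)),((7,45,12),(194,138)),((7,-45,12),(110,132)),((52.5,-70,12),(82,161)),((52.5,70,12),(214,166)),((-52.5,-70,12),(103,106)),((-52.5,70,12),(219,111))]
def g(p):
    r=R.from_euler('ZYX',[p[3],-p[5],p[4]]); 
    return np.concatenate([proj(S,r.apply(l)+p[:3])[0]-c(x) for l,x in ob])
for x0 in([491.3,-91.4,167,.04,-.038,-.014],):
    def gg(p): return np.r_[g(p),(p[4]-x0[4])/.05,(p[5]-x0[5])/.03]
    s=least_squares(gg,x0,loss="soft_l1",x_scale=[10,10,10,.1,.1,.1]); print("underside centre",s.x.round(3),"(yaw,ytilt,xtilt)"); print(g(s.x).reshape(-1,2).round(1).tolist())
E
python3 fit3.py
```

```text
underside centre [ 4.85463e+02 -9.15600e+01  1.57892e+02  3.30000e-02 -1.40000e-02
  7.00000e-03] (yaw,ytilt,xtilt)
[[-0.0, 1.4], [0.0, 2.0], [-0.0, 0.1], [0.9, 0.8], [-0.2, -1.5], [-0.1, -0.6], [-1.5, -1.0], [0.6, -0.5]]
```

```bash
python3 -m crank '[-0.01,0.02,-0.15,0.006,0,-0.01,0.01,-0.15,0.004,0,0,0,-0.15,0,0,0,0,-0.15,0,0,0,0,0,0,0]' >/dev/null; python3 st.py
```

```text
t20.55 p [484.9 -83.  143.3] q [-0.317 -0.071  2.021 -0.157  1.151 -0.345] app [-0.002 -0.15  -0.989] jaw [ 0.996  0.088 -0.015] tilt0.151 az-1.585 jawaz0.088 posaz-0.169 F [-0.5  0.2 -5.5] op13.6
   PLATE xtilt-0.015 ytilt-0.035 yaw0.088 centre [484.8 -80.7 145.1] push [-0.99  0.17]
```

```bash
python3 -m crank '[0.04,-0.07,-0.15,-0.004,0,0.03,-0.06,-0.15,-0.004,0,0,-0.01,-0.15,0,0,0,0,0,0,0]' >/dev/null; python3 st.py
```

```text
t20.88 p [488.9 -90.8 105.6] q [-0.33  -0.003  2.032 -0.164  1.075 -0.324] app [-0.005 -0.15  -0.989] jaw [ 0.998  0.068 -0.016] tilt0.150 az-1.606 jawaz0.068 posaz-0.184 F [ 0.1 -0.5 -5.3] op14.1
   PLATE xtilt-0.016 ytilt-0.035 yaw0.069 centre [488.7 -88.6 107.4] push [-0.98  0.18]
```

```bash
python3 -m crank '[0,-0.02,-0.12,0,0,0,-0.02,-0.12,0,0,0,0,-0.06,0,0,0,0,0,0,0]' >/dev/null; python3 st.py; python3 -m crank '[0,0,-0.03,0,0,0,0,-0.03,0,0]'; python3 -m crank '[0,0,-0.03,0,0]'; python3 st.py
```

```text
t21.22 p [489.3 -93.7  80.6] q [-0.335  0.038  2.043 -0.169  1.02  -0.321] app [-0.003 -0.15  -0.989] jaw [ 0.997  0.07  -0.014] tilt0.151 az-1.592 jawaz0.070 posaz-0.189 F [ 0.5  0.2 -4.2] op14.1
   PLATE xtilt-0.014 ytilt-0.036 yaw0.070 centre [489.2 -91.5  82.4] push [-0.98  0.19]
clock: 21.38
position: [489.8, -93.9, 76.0]
tcp_rot: [-1.358, 1.087, -1.262]
contact_force: [-0.2, -0.1, -4.6]
opening: 14.0
clock: 21.47
position: [490.2, -94.0, 73.8]
tcp_rot: [-1.357, 1.086, -1.263]
contact_force: [0.2, 0.1, -5.2]
opening: 13.9
t21.47 p [490.2 -94.   73.8] q [-0.335  0.05   2.045 -0.171  1.004 -0.318] app [-0.001 -0.151 -0.989] jaw [ 0.997  0.07  -0.012] tilt0.152 az-1.580 jawaz0.070 posaz-0.189 F [ 0.2  0.1 -5.2] op13.9
   PLATE xtilt-0.012 ytilt-0.037 yaw0.071 centre [490.  -91.8  75.6] push [-0.98  0.19]
```

```bash
python3 -m crank '[-0.03,0.02,-0.03,0,0]'|grep -E "pos|force"; python3 -m crank '[-0.02,0.01,-0.02,0,0]'|grep -E "pos|force"; python3 -m crank '[0,0,-0.02,0,0]'|grep -E "pos|force"; python3 -m crank '[0,0,-0.02,0,0]'|grep -E "pos|force";python3 st.py
```

```text
position: [488.3, -92.7, 71.7]
contact_force: [0.4, 1.0, -4.6]
position: [486.5, -91.7, 69.8]
contact_force: [0.1, 0.5, -3.7]
position: [486.3, -91.5, 68.2]
contact_force: [-0.8, 0.1, -4.4]
position: [486.3, -91.6, 66.6]
contact_force: [-3.8, -2.6, 2.3]
t21.80 p [486.3 -91.6  66.6] q [-0.333  0.052  2.059 -0.173  0.988 -0.312] app [-0.    -0.152 -0.988] jaw [ 0.997  0.07  -0.011] tilt0.152 az-1.573 jawaz0.070 posaz-0.186 F [-3.8 -2.6  2.3] op13.5
   PLATE xtilt-0.011 ytilt-0.038 yaw0.071 centre [486.1 -89.4  68.4] push [-0.98  0.19]
```

```bash
python3 -m crank '[0,0,-0.02,0,0,0,0,0,0,0,0,0,0,0,0,0,0,0,0,0]'|grep -E "pos|force"; python3 st.py
python3 - <<'E'
from workcell import cams
from h import *
f=cams.grab_frame("scene"); np.savez("pics/scene2.npz",**f)
cv2.imwrite("pics/p2.png",cv2.resize(f["img"][175:265,180:300],None,fx=6,fy=6,interpolation=cv2.INTER_CUBIC))
E
```

```text
position: [487.0, -92.3, 66.0]
contact_force: [0.5, -0.5, -3.6]
t22.13 p [487.  -92.3  66. ] q [-0.333  0.054  2.058 -0.174  0.985 -0.311] app [ 0.001 -0.153 -0.988] jaw [ 0.997  0.07  -0.01 ] tilt0.154 az-1.564 jawaz0.070 posaz-0.187 F [ 0.5 -0.5 -3.6] op13.8
   PLATE xtilt-0.010 ytilt-0.039 yaw0.071 centre [486.9 -90.   67.8] push [-0.98  0.19]
```

View pics/p2.png

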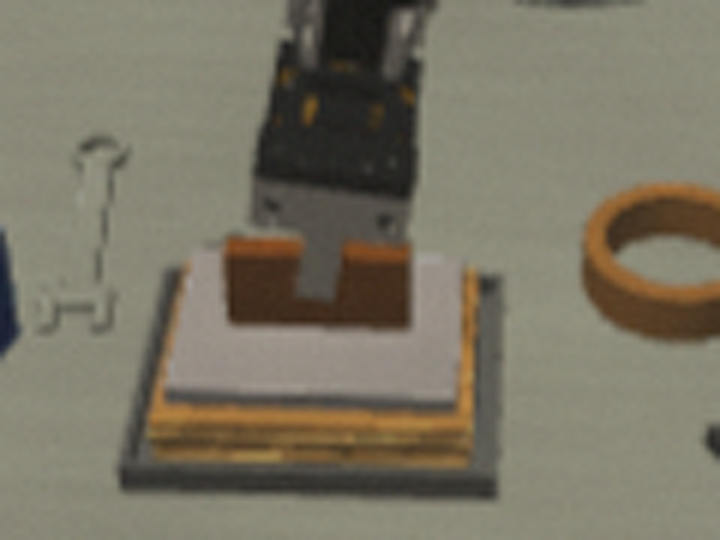

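Run:
```python
from h import *
S=load("scene2")
t=[486.8,-89.6,.064]; c,s=np.cos(t[2]),np.sin(t[2])
def W(L): L=np.array(L,float); return np.c_[t[0]+c*L[:,0]-s*L[:,1],t[1]+s*L[:,0]+c*L[:,1],L[:,2]]
pp=lambda L:((proj(S,W(L))+.5-[180,175])*6-.5).round(0).tolist()
for dx in(0,-8,8):
 print(dx,"plate bottom front L,R",pp([(52.5+dx,-70,28.5),(52.5+dx,70,28.5)]),"top back",pp([(-52.5+dx,-70,40.5),(-52.5+dx,70,40.5)]))
print("pile",pp([(60,-76,28.5),(60,76,28.5)]),"rim front",pp([(75,-90,16),(75,90,16)]))
```

```text
0 plate bottom front L,R [[168.0, 413.0], [461.0, 421.0]] top back [[197.0, 254.0], [469.0, 261.0]]
-8 plate bottom front L,R [[170.0, 401.0], [462.0, 409.0]] top back [[199.0, 244.0], [470.0, 251.0]]
8 plate bottom front L,R [[165.0, 425.0], [461.0, 433.0]] top back [[195.0, 264.0], [469.0, 271.0]]
pile [[153.0, 424.0], [473.0, 432.0]] rim front [[120.0, 464.0], [502.0, 475.0]]
```

```bash
python3 -m crank '[0,0,0.04,0,0,0.05,0.02,0.02,0,0,0.03,0.01,0,0,0]'|grep -E "pos|force"; python3 -m crank '[0,0,-0.03,0,0]'|grep -E "pos|force"; python3 -m crank '[0,0,-0.03,0,0]'|grep -E "pos|force"; python3 st.py
```

```text
position: [493.1, -89.4, 70.5]
contact_force: [0.5, -0.9, -4.6]
position: [494.2, -89.3, 68.7]
contact_force: [0.2, 0.2, -4.8]
position: [494.5, -89.2, 66.2]
contact_force: [0.6, -0.4, -4.7]
t22.60 p [494.5 -89.2  66.2] q [-0.323  0.07   2.041 -0.173  0.986 -0.301] app [ 0.002 -0.153 -0.988] jaw [ 0.997  0.07  -0.009] tilt0.153 az-1.556 jawaz0.070 posaz-0.178 F [ 0.6 -0.4 -4.7] op14.0
   PLATE xtilt-0.009 ytilt-0.039 yaw0.071 centre [494.3 -87.   68. ] push [-0.98  0.18]
```

```bash
for i in 1; do python3 -m crank '[-0.01,0,-0.02,0,0]'|grep -E "pos|force"; python3 -m crank '[0,0,-0.02,0,0]'|grep -E "pos|force"; python3 -m crank '[0,0,-0.03,0,0]'|grep -E "pos|force"; python3 -m crank '[0,0,-0.03,0,0]'|grep -E "pos|force"; done; python3 st.py
```

```text
position: [494.3, -89.7, 64.9]
contact_force: [-2.1, -2.3, 3.3]
position: [494.3, -90.0, 64.4]
contact_force: [-11.5, 4.6, 19.3]
position: [494.2, -90.1, 64.3]
contact_force: [-15.5, 6.7, 27.5]
position: [494.2, -90.1, 64.4]
contact_force: [-12.3, 5.7, 19.8]
t22.93 p [494.2 -90.1  64.4] q [-0.323  0.076  2.039 -0.178  0.987 -0.298] app [-0.003 -0.155 -0.988] jaw [ 0.998  0.069 -0.014] tilt0.155 az-1.588 jawaz0.069 posaz-0.180 F [-12.3   5.7  19.8] op14.0
   PLATE xtilt-0.014 ytilt-0.040 yaw0.070 centre [494.1 -87.8  66.2] push [-0.98  0.18]
```

```bash
python3 -m crank '[0,0,-0.01,0,0,0,0,-0.01,0,0]'|grep -E "pos|force"
python3 - <<'E'
from workcell import cams
from h import *
f=cams.grab_frame("scene"); np.savez("pics/scene3.npz",**f)
cv2.imwrite("pics/p3.png",cv2.resize(f["img"][175:265,180:300],None,fx=6,fy=6,interpolation=cv2.INTER_CUBIC))
E
```

```text
position: [495.0, -90.1, 64.9]
contact_force: [-2.0, -0.6, -0.8]
```

View pics/p3.png

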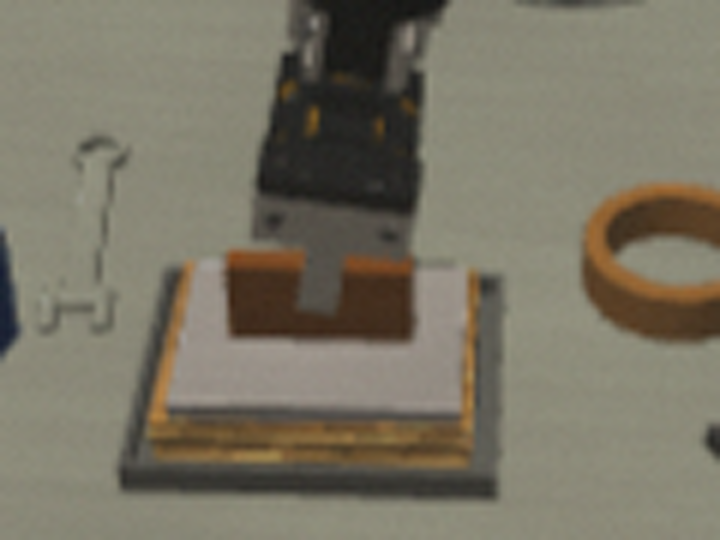

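```bash
python3 -m crank '[0,0,0,0,0.25,0,0,0,0,0.5,0,0,0,0,0.5,0,0,0,0,0.5,0,0,0,0,0.5]'|grep -E "pos|force|open"; python3 -m crank '[0,0.02,0.12,0,0.5,0,0.03,0.2,0,0.5,0,0.03,0.3,0,0.5,0,0.03,0.3,0,0.5,0,0.03,0.3,0,0.5]'|grep -E "pos|force|open";python3 -m crank '[0,0.02,0.3,0,0.5,0,0.03,0.3,0,0.5,-0.3,0.3,0.3,0,0.5,-0.3,0.3,0.3,0,0.5,0,0,0,0,0.5]'
python3 - <<'E'
from workcell import cams
from h import *
f=cams.grab_frame("scene"); np.savez("pics/scene4.npz",**f)
cv2.imwrite("pics/p4.png",cv2.resize(f["img"][140:290,170:330],None,fx=4,fy=4,interpolation=cv2.INTER_CUBIC))
E
```

```text
position: [496.6, -90.9, 65.3]
contact_force: [0.1, 0.3, -0.8]
opening: 43.9
position: [491.9, -77.8, 162.2]
contact_force: [0.1, 1.0, -0.3]
opening: 46.8
clock: 24.4
position: [445.6, -25.2, 271.8]
tcp_rot: [-1.355, 1.083, -1.27]
contact_force: [1.0, -0.5, 0.0]
opening: 46.9
```

View pics/p4.png

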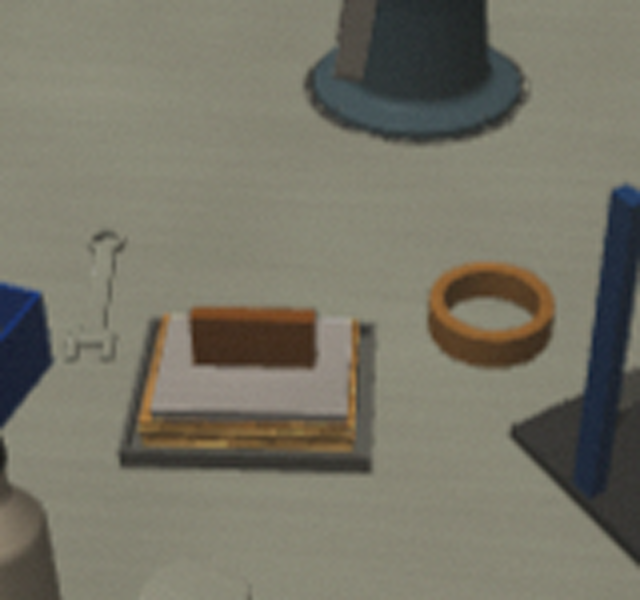

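The plate lies flat and centred on the pile: its front edge is at crop pixels (152,414) to (350,417), with even margins. The fingers are clear and the wrench and tape are unmoved, so I am handing in.

```bash
python3 -c "
from workcell import manip
print(manip.job_done())"; python3 st.py
```

```text
the job is handed in; nothing more can be done
None
the job is handed in; nothing more can be done
```

The plate is lying flat and released on the pile in the grey tray, and I handed the job in at about 24.5 s of the 48 s allowed; no verdict was reported.

**How it was done:** The moves only allow shifts and a turn about vertical, so I tilted the tool by pushing against the arm's outer reach limit. I gripped the rib with the tool leaning about 0.8 rad (the slope is 0.62 rad). On closing, the rib lined up with the finger pads. I then levelled the plate at the inner reach limit, set it over the pile and lowered it. I felt contact, raised it a few mm to correct about 7 mm in x, and lowered it again. It bore on the pile with roughly 25–32 N on the plate for about a quarter of a second before I let go.

**Last checks:**
- **Position:** In the picture taken just before release, the plate's front edge matched the projected centred pose to about 1 pixel (2–3 mm). The picture after release shows even margins all round.
- **Square:** The held yaw was 0.070 rad, against 0.064 rad measured for the tray.
- **Release:** The contact force returned to about 0, and the fingers were about 200 mm above the pile when I handed in.
- **Bystanders:** The wrench and tape look unmoved. I did not re-check the bottle, jar, mug and brush closely; the arm never went near them.

**Disagreements:**
- The tool readings put the plate 6–8 mm further in x than the pictures did. I trusted the pictures and corrected by them.
- The tool estimate of the plate's side tilt stayed at 0.04 rad even while it was pressed on the pile, although the pictures show it flat.

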